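# Make up the frit caddy

### The job

Gather the frit kit into the wooden caddy: stand each of the three screw-cap glass frit jars from the middle of the bench (not the stock behind the brush can at the back) fully home in the well that was bored for its size, so that the three caps come level, and lay the graphite marver paddle flat in its cradle along the front, blade on the wide bed and handle between the cheeks. Lower the jars, do not drop or tip them; the flux bottle and the round frit tins do not belong to the kit and stay where they stand.

Things in the scene. Friction and masses are not known exactly. Their poses are not given: they have to be found in the camera images.
- frit_jar_small: small screw-cap glass jar of frit, straight-sided, white ribbed cap, 42 mm across and 63 mm tall, upright on the bench, 0.10 to 0.20 kg. Origin: centre of its underside, z up through the cap. Take it across the body or cap from above.
- frit_jar_medium: medium screw-cap glass jar of frit, straight-sided, black cap, 46 mm across and 71 mm tall, upright on the bench, 0.10 to 0.20 kg. Origin: centre of its underside, z up through the cap. Take it across the body or cap from above.
- frit_jar_large: large screw-cap glass jar of frit, straight-sided, grey cap, 50 mm across and 80 mm tall, upright on the bench, 0.10 to 0.20 kg. Origin: centre of its underside, z up through the cap. Take it across the body or cap from above.
- block_small: light wooden jar block, fixed in the caddy's back bay beside the other two (74 mm apart along y, in any order), 72 x 72 x 46 mm, its top 52 mm above the bench. One round well in the top, 50 mm wide, 22 mm deep (narrowest, shallowest), for the small jar, whose cap then stands 41 mm above the block. Origin: centre of its underside; x, y as the cradle's.
- block_medium: light wooden jar block, fixed in the caddy's back bay beside the other two (74 mm apart along y, in any order), 72 x 72 x 46 mm, its top 52 mm above the bench. One round well in the top, 55 mm wide, 30 mm deep (the middle size), for the medium jar, whose cap then stands 41 mm above the block. Origin: centre of its underside; x, y as the cradle's.
- block_large: light wooden jar block, fixed in the caddy's back bay beside the other two (74 mm apart along y, in any order), 72 x 72 x 46 mm, its top 52 mm above the bench. One round well in the top, 60 mm wide, 39 mm deep (widest, deepest), for the large jar, whose cap then stands 41 mm above the block. Origin: centre of its underside; x, y as the cradle's.
- cradle: paddle cradle, fixed along the caddy's front, x toward the jar blocks. Origin: middle of its underside, 6 mm above the bench. At -y the blade bed (y -112 to -37 mm), 47 mm between lips 10 mm high; at +y the handle seat (y 65 to 95), 22 mm between cheeks 13 mm high; both floors 14 mm above the origin; open for fingers between. Home: blade at -y, paddle's origin at y -4 mm (-12 to +8).
- paddle: graphite marver paddle lying flat, 196 mm long, 0.14 kg: black flat blade 34 mm wide, 10 mm thick (y -98 to -32 mm), thin shank, round black handle 10.6 mm across (y 3 to 98 mm), axis 5 mm up. Origin: mid-length, on the underside; y toward the handle's end, z up. It is blade-heavy: take it across the handle close to the shank (y about 17 mm), firmly (60 N or more).
- flux_bottle: white-capped bottle of flux with round shoulders under the cap, 48 mm across, 82 mm tall, no frit jar: stays where it stands. Origin: centre of its underside.
- frit_tin: plain round pale grey tin with a flat labelled lid, 50 mm across, 24 mm high: stays where it stands. Origin: centre of its underside.
Not all that is in view belongs to the job. Leave any green look-alike of the frit_jar_small alone.

How it is judged:
By the outcome, as a careful person would: the job done as asked, in the order asked, and still so for the second after the job is handed in, with the robot touching nothing.
It also fails if it takes over 99 s, if anything falls off the work surface, if the arm or the gripper's body presses on something with over 40 N, if the wrist force passes 120 N, or if a joint passes its speed limit or range.

### The arm

A 6-joint arm with a two-finger parallel gripper is mounted at the origin on a cart in front of the work surface, level with it; the furniture and walls round the work are solid. World frame = base frame: x ahead of the robot, y to its left, z up, the work surface at z = 0. Lengths are in m, angles in rad, forces in N, time in s.
With the tool pointing down it reaches from about 0.35 to 0.975 m from the base axis. Payload 4.9 kg.
Tool frame: the origin (TCP) lies on the mounting face of the last link; the fingertips stand 173 mm ahead of it and the grasp point (between the pads) lies 155 mm ahead of it; z points along the fingers, y is the line along which they close (so a half turn about z gives the same grasp; the last joint's range is limited). The gripper opens to 85 mm and grips with 20 to 120 N. Pads are 22 mm wide; open, the fingers measure 114 mm over their backs; the gripper's body (76 mm by 85 mm) begins 54 mm behind the grasp point. The pads swing forward as they close: fully open they stand 13 mm farther back than shut.
Start: joints at [1.052, 0.053, 1.613, -0, 1.476, -0.119], TCP at [0.243, 0.576, 0.405] pointing down, gripper open.
Joint ranges: [-3.01, 3.01], [-1.01, 2.22], [0.06, 2.58], [-1.02, 4.17], [0.09, 2.62], [-3.14, 3.14]. Speed limits (rad/s): [2.57, 2.57, 3.14, 3.14, 3.14, 3.14].

### API

Orientations are given as a unit quaternion [w, x, y, z].
In Python, from bench import manip gives the robot as it stands.
- The arm moves only by the shell command python3 -m creep 'ROWS' [FORCE]. ROWS is JSON, a list of rows, each an object of numbers: "jaw": the opening, from -1 (shut) to 1 (fully open); "dx", "dy", "dz": the shift along the tool's x, y, z as a fraction of full scale; "spin": the turn about the tool's z as a fraction of full scale. In form: [{"jaw": .., "dx": .., "dy": .., "dz": .., "spin": ..}, ...]. A call has 1 to 20 rows; each row is the pose to reach, as a shift and turn from the pose commanded when the call began, along the tool's axes at that moment; what a row does not reach only later rows make up. Full scale, the value 1, is 0.12 m for a shift and pi/2 rad for a turn. A row lasts 1/10 s, in which the tool goes at most 50 mm and 8.59 degrees, less where a joint would pass 70% of its speed; a pose out of reach is approached as far as the arm can. A call with a number of a shift or a turn outside -1 to 1 is refused whole. A call with a gripper value outside its range is refused whole. The fingers move at their own pace and stop on an object; FORCE is the grip in N (left out, the last holds). Time passes only in rows, so rows that repeat a pose let the fingers close. It gives the time, the measured TCP pose, the force, the opening and the grip force at its end, in the units of the state.
- manip.observe(): the state, without advancing time (a new reading comes with each control period).
- manip.snapshot(name): name is "scene" or "top"; returns a dict with "color" (400x640x3 uint8, red, green, blue), "K" (3x3 intrinsics, pixels), "dist" ([k1, k2, p1, p2, k3] as OpenCV has them; the pictures are not rectified), "world_from_camera" (4x4, takes a point from camera to world coordinates). Camera axes: x right, y up, looking along -z (the intrinsics and any distortion apply to the point x, -y, -z); pixel columns grow to the right and rows downward; lengths in m; the calibration is good to about 2 mm. A picture is of the moment at which its call begins. There is no depth.
- manip.finish_job(): hands the job in; it is judged then, once.
The state is a dict: "time_s": time; "q": joint angles; "qvel": joint speeds; "joint_efforts": joint torques, N m; "tcp_pos": TCP position; "tcp_rot": TCP orientation; "wrist_force": force on the tool from outside, world axes, zero at the start; "ft_torque": the same for the moment, N m; "width": opening from 0.0 (shut) to 1.0 (fully open); "grip_force": force on a finger pad.
Only numpy, scipy, OpenCV 4.12 (cv2) and the standard library are available. Lean on these libraries where they do the work, as an engineer would, in place of code of your own. Each camera call takes 0.05 s, during which the arm holds its last target. There are 200 camera calls.

## Working session

There is one attempt and no reset: what is moved stays moved. The work goes in short steps, Python scripts to look and compute and a shell command to move; the robot and the scene stay as the last step left them, time stands still between calls to the robot, and variables do not carry over. Pictures are saved under pics/ and viewed, at most 14 in all, crops included, and the job is handed in when it is done.

```bash
mkdir -p pics
cat > h.py <<'E'
import cv2,numpy as np,json
from bench import manip
def snap(n):
    s=manip.snapshot(n); return s
def ray(s,px):
    p=cv2.undistortPoints(np.array([[px]],float),np.array(s["K"]),np.array(s["dist"]))[0,0]
    T=np.array(s["world_from_camera"]); d=T[:3,:3]@np.array([p[0],-p[1],-1]); return T[:3,3],d
def at(s,px,z):
    o,d=ray(s,px); return o+d*(z-o[2])/d[2]
def proj(s,P):
    T=np.array(s["world_from_camera"]); c=T[:3,:3].T@(np.array(P,float)-T[:3,3]); c=c*[1,-1,-1]
    return cv2.projectPoints(c.reshape(1,3),np.zeros(3),np.zeros(3),np.array(s["K"]),np.array(s["dist"]))[0][0,0]
E
python3 - <<'E'
from h import *
import pickle
for n in("scene","top"):
    s=snap(n); pickle.dump(s,open(n+".pkl","wb")); cv2.imwrite(f"pics/{n}0.png",cv2.resize(s["color"][:,:,::-1],(800,500)))
    print(n,np.round(s["K"],1).tolist(),np.round(s["world_from_camera"],3).tolist())
print(manip.observe())
E
```

```text
scene [[458.2, 0.0, 323.0], [0.0, 458.2, 200.9], [0.0, 0.0, 1.0]] [[0.768, 0.431, -0.474, 0.093], [-0.641, 0.525, -0.56, -0.37], [0.008, 0.734, 0.679, 0.676], [0.0, 0.0, 0.0, 1.0]]
top [[502.9, 0.0, 324.5], [0.0, 502.9, 198.3], [0.0, 0.0, 1.0]] [[-0.004, 0.981, -0.192, 0.332], [-1.0, -0.004, -0.002, 0.142], [-0.003, 0.192, 0.981, 1.059], [0.0, 0.0, 0.0, 1.0]]
{'time_s': 0.1, 'q': array([ 1.05202113e+00,  5.33367050e-02,  1.61418934e+00, -1.22614200e-05,
        1.47603140e+00, -1.19020385e-01]), 'qvel': array([-0.00109923, -0.00246876, -0.00273179,  0.00082747,  0.00071042,
        0.00078727]), 'joint_efforts': array([ 2.54681318e-04, -3.94897664e+01, -3.71366215e+01, -1.13506160e-04,
        3.71366812e-03, -1.67759617e-05]), 'tcp_pos': array([0.24313382, 0.57550022, 0.4035377 ]), 'tcp_rot': array([-3.02205843e-04,  1.98548509e-01,  9.80090569e-01, -9.34778065e-04]), 'wrist_force': array([-0.37894084, -0.50630295,  0.9843998 ]), 'ft_torque': array([ 0.01424559,  0.022647  , -0.02280023]), 'grip_force': 0.0, 'width': 0.9986932841262182}
```

View pics/scene0.png

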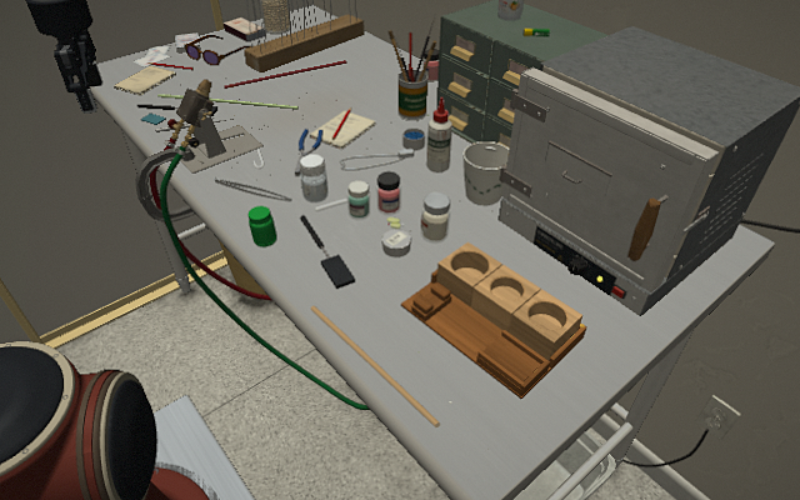

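View pics/top0.png

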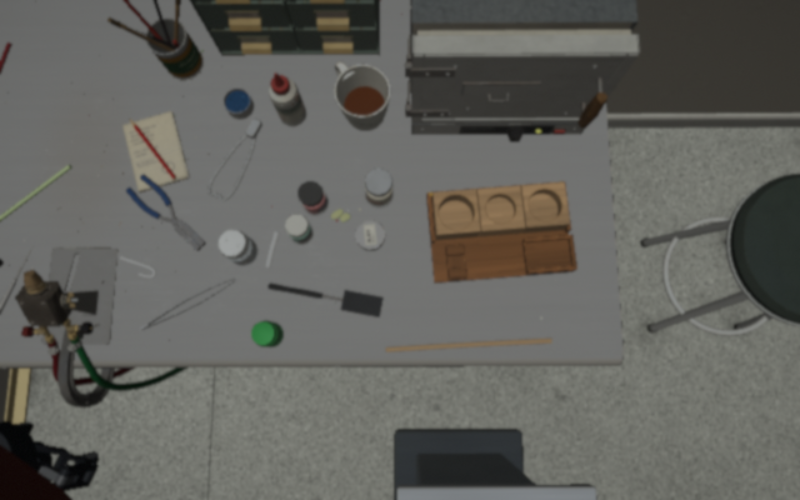

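Scene picture (800-wide px): small jar with white cap (358,187), medium with black cap (389,180), large with grey cap (436,201). Possible confusions are the flux bottle (313,162), the green look-alike (261,215), the tin (396,240) and the can-side stock (433,65). The caddy's blocks are at (471,262), (506,288) and (548,313), and the paddle's blade is at (337,271). Close crops come next.

Run:
```python
import pickle,cv2
s=pickle.load(open("scene.pkl","rb"))["color"][:,:,::-1];t=pickle.load(open("top.pkl","rb"))["color"][:,:,::-1]
cv2.imwrite("pics/c1.png",cv2.resize(t[130:270,170:320],None,fx=4.2,fy=4.2,interpolation=cv2.INTER_CUBIC)) 
cv2.imwrite("pics/c2.png",cv2.resize(t[135:235,330:470],None,fx=5.5,fy=5.5,interpolation=cv2.INTER_CUBIC))
cv2.imwrite("pics/c3.png",cv2.resize(s[110:240,230:380],None,fx=4.5,fy=4.5,interpolation=cv2.INTER_CUBIC))
```

```text
(no output)
```

View pics/c1.png

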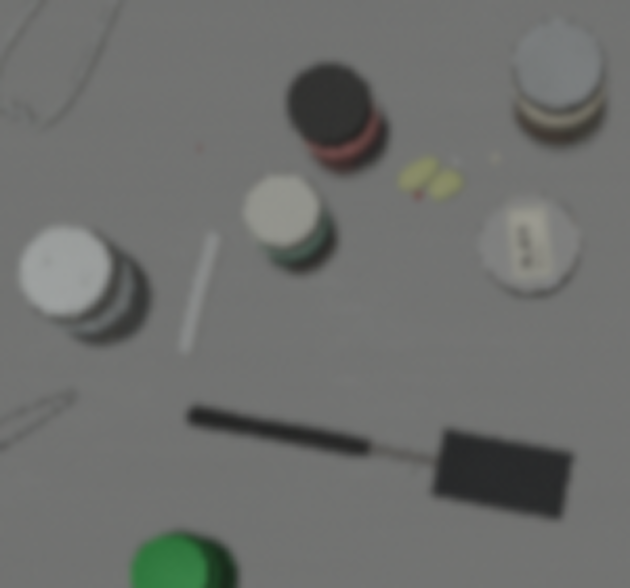

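View pics/c2.png

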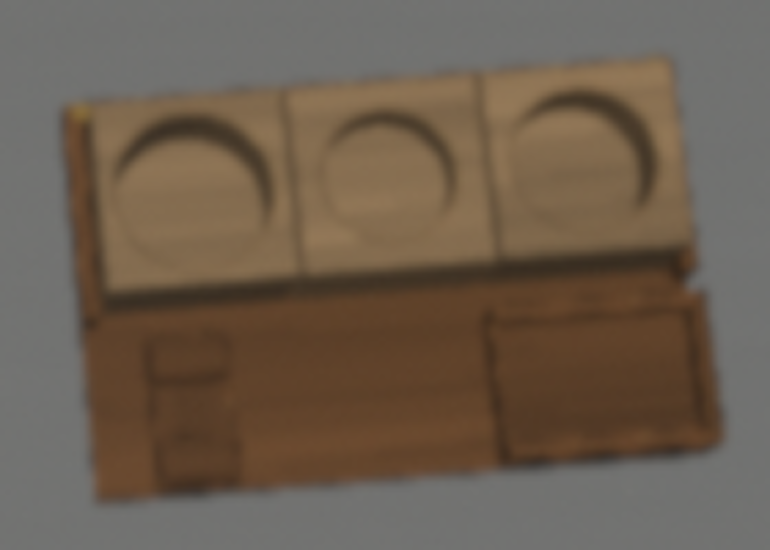

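View pics/c3.png

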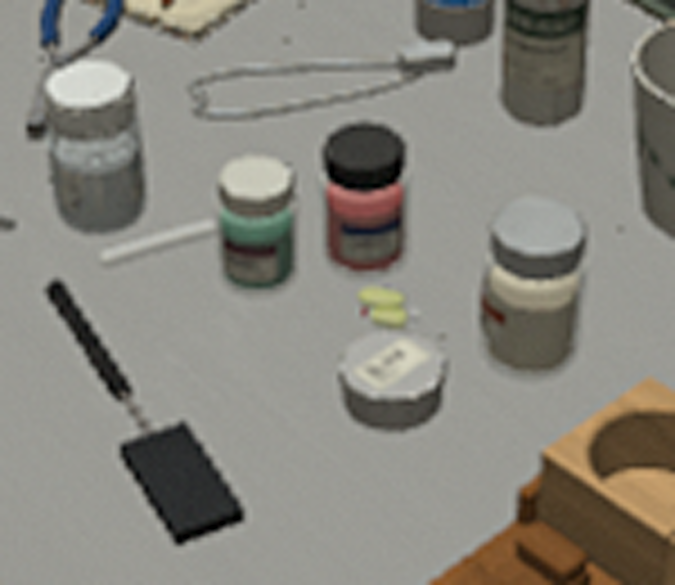

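```bash
cat > m.py <<'E'
from h import *
import pickle
t=pickle.load(open("top.pkl","rb"));s=pickle.load(open("scene.pkl","rb"))
c1=lambda u,v:((u+.5)/4.2+170-.5,(v+.5)/4.2+130-.5)
c2=lambda u,v:((u+.5)/5.5+330-.5,(v+.5)/5.5+135-.5)
c3=lambda u,v:((u+.5)/4.5+230-.5,(v+.5)/4.5+110-.5)
for n,p,z,q in(("small",(283,210),.063,(257,184)),("med",(330,104),.071,(365,153)),("large",(559,66),.080,(539,230)),("flux",(66,271),.082,(90,84)),("tin",(530,246),.024,(392,364))):
    print(n,at(t,c1(*p),z).round(4),at(s,c3(*q),z).round(4))
for n,p,z in(("green",(172,572),.063),("bl",(447,430),.01),("bl",(573,453),.01),("bl",(561,518),.01),("bl",(432,496),.01),("hend",(190,413),.005),("hsh",(369,447),.005)):
    print(n,at(t,c1(*p),z).round(4))
for n,p,z in(("c1",(93,106),.052),("c2",(668,60),.052),("c3",(690,247),.052),("c4",(107,291),.052),("wL",(193,192),.052),("wS",(388,178),.052),("wM",(583,165),.052),
 ("d1a",(284,92),.052),("d1b",(302,276),.052),("d2a",(478,74),.052),("d2b",(498,262),.052),
 ("cradle bed",(488,314),.03),("",(706,294),.03),("",(720,444),.03),("",(504,463),.03),("cheek",(146,336),.033),("",(232,332),.033),("",(236,487),.033),("",(160,490),.033)):
    print(n,at(t,c2(*p),z).round(4))
E
python3 m.py
```

```text
small [0.5664 0.3219 0.063 ] [0.5646 0.3144 0.063 ]
med [0.6172 0.2992 0.071 ] [0.6156 0.2922 0.071 ]
large [0.6331 0.1877 0.08  ] [0.6327 0.1824 0.08  ]
flux [0.5328 0.4201 0.082 ] [0.5349 0.4163 0.082 ]
tin [0.5565 0.2044 0.024 ] [0.559  0.2017 0.024 ]
green [0.3925 0.3687 0.063 ]
bl [0.4656 0.2461 0.01  ]
bl [0.4538 0.1831 0.01  ]
bl [0.4215 0.1889 0.01  ]
bl [0.4327 0.2531 0.01  ]
hend [0.4754 0.376  0.005 ]
hsh [0.4579 0.2856 0.005 ]
c1 [0.6229 0.098  0.052 ]
c2 [ 0.6399 -0.1198  0.052 ]
c3 [ 0.5672 -0.1242  0.052 ]
c4 [0.5514 0.0937 0.052 ]
wL [0.5892 0.0609 0.052 ]
wS [ 0.5943 -0.0124  0.052 ]
wM [ 0.599  -0.0857  0.052 ]
d1a [0.628  0.0258 0.052 ]
d1b [0.5568 0.0209 0.052 ]
d2a [ 0.6347 -0.0477  0.052 ]
d2b [ 0.5618 -0.0523  0.052 ]
cradle bed [ 0.5466 -0.052   0.03  ]
 [ 0.554  -0.1351  0.03  ]
 [ 0.4962 -0.1372  0.03  ]
 [ 0.4894 -0.0557  0.03  ]
cheek [0.538  0.0782 0.033 ]
 [0.5394 0.0457 0.033 ]
 [0.4802 0.0455 0.033 ]
 [0.4792 0.0739 0.033 ]
```

```bash
cat > g.py <<'E'
import sys,numpy as np
from bench import manip
from scipy.spatial.transform import Rotation as R
def go(x,y,zg,az):
    o=manip.observe(); q=o["tcp_rot"]; M=R.from_quat([q[1],q[2],q[3],q[0]]).as_matrix()
    d=M.T@(np.array([x,y,zg+.155])-o["tcp_pos"])
    cur=np.degrees(np.arctan2(M[1,1],M[0,1])); sp=(cur-az+90)%180-90
    print("az %.1f q6 %.2f t %.1f"%(cur,o["q"][5],o["time_s"]),"tcp",o["tcp_pos"].round(4),"units dx,dy,dz",(d/.12).round(3),"spin",round(sp/90,3),"width mm",round(o["width"]*85,1),"grip",round(float(o["grip_force"]),1),"F",o["wrist_force"].round(1))
go(*map(float,sys.argv[1:]))
E
python3 g.py .633 .1855 .18 3.8
```

```text
az 67.1 q6 -0.12 t 0.1 tcp [0.2431 0.5755 0.4035] units dx,dy,dz [-4.258 -1.728  0.574] spin 0.703 width mm 84.9 grip 0.0 F [-0.4 -0.5  1. ]
```

```bash
for i in 1 2 3; do :; done
python3 -m creep '[{"jaw":1,"dx":-0.42,"dy":-0.17,"dz":0,"spin":0},{"jaw":1,"dx":-0.84,"dy":-0.34,"dz":0,"spin":0},{"jaw":1,"dx":-1,"dy":-0.4,"dz":0,"spin":0}]' 60
python3 -m creep '[{"jaw":1,"dx":-0.4,"dy":-0.16,"dz":0,"spin":0},{"jaw":1,"dx":-0.8,"dy":-0.32,"dz":0,"spin":0},{"jaw":1,"dx":-1,"dy":-0.4,"dz":0,"spin":0}]' 60
python3 -m creep '[{"jaw":1,"dx":-0.4,"dy":-0.16,"dz":0,"spin":0},{"jaw":1,"dx":-0.8,"dy":-0.32,"dz":0,"spin":0},{"jaw":1,"dx":-1,"dy":-0.4,"dz":0,"spin":0}]' 60
python3 -m creep '[{"jaw":1,"dx":-0.4,"dy":-0.16,"dz":0,"spin":0},{"jaw":1,"dx":-0.8,"dy":-0.32,"dz":0,"spin":0},{"jaw":1,"dx":-1,"dy":-0.4,"dz":0,"spin":0},{"jaw":1,"dx":-1,"dy":-0.4,"dz":0,"spin":0}]' 60
python3 -m creep '[{"jaw":1,"dx":-0.25,"dy":-0.12,"dz":0,"spin":0.09},{"jaw":1,"dx":-0.25,"dy":-0.12,"dz":0.1,"spin":0.18},{"jaw":1,"dx":-0.25,"dy":-0.12,"dz":0.2,"spin":0.27},{"jaw":1,"dx":-0.25,"dy":-0.12,"dz":0.3,"spin":0.36},{"jaw":1,"dx":-0.25,"dy":-0.12,"dz":0.4,"spin":0.45},{"jaw":1,"dx":-0.25,"dy":-0.12,"dz":0.5,"spin":0.54},{"jaw":1,"dx":-0.25,"dy":-0.12,"dz":0.57,"spin":0.63},{"jaw":1,"dx":-0.25,"dy":-0.12,"dz":0.57,"spin":0.7},{"jaw":1,"dx":-0.25,"dy":-0.12,"dz":0.57,"spin":0.7},{"jaw":1,"dx":-0.25,"dy":-0.12,"dz":0.57,"spin":0.7}]' 60
python3 g.py .633 .1855 .064 3.8
```

```text
time_s: 0.4
tcp_pos: [0.3365, 0.4829, 0.404]
tcp_rot: [0.0, 0.199, 0.98, -0.001]
wrist_force: [0.7, -0.0, -0.1]
width: 0.999
grip_force: 0.0
time_s: 0.7
tcp_pos: [0.4287, 0.3915, 0.4042]
tcp_rot: [0.0, 0.2, 0.98, -0.001]
wrist_force: [-0.3, 0.5, 0.2]
width: 1.001
grip_force: 0.0
time_s: 1.0
tcp_pos: [0.5206, 0.3004, 0.4041]
tcp_rot: [-0.0, 0.2, 0.98, -0.001]
wrist_force: [0.0, 0.4, 0.0]
width: 1.003
grip_force: 0.0
time_s: 1.4
tcp_pos: [0.6127, 0.209, 0.4037]
tcp_rot: [-0.0, 0.201, 0.98, -0.001]
wrist_force: [-0.5, 0.2, -0.6]
width: 1.003
grip_force: 0.0
time_s: 2.4
tcp_pos: [0.6323, 0.1877, 0.3362]
tcp_rot: [-0.0, 0.68, 0.733, -0.0]
wrist_force: [0.1, -0.1, -0.6]
width: 1.0
grip_force: 0.0
az 4.3 q6 0.10 t 2.4 tcp [0.6323 0.1877 0.3362] units dx,dy,dz [-0.019  0.005  0.977] spin 0.005 width mm 85.0 grip 0.0 F [ 0.1 -0.1 -0.6]
```

```bash
python3 -m creep '[{"jaw":1,"dx":-0.02,"dy":0,"dz":0.3},{"jaw":1,"dx":-0.02,"dy":0,"dz":0.6},{"jaw":1,"dx":-0.02,"dy":0,"dz":0.8},{"jaw":1,"dx":-0.02,"dy":0,"dz":0.9},{"jaw":1,"dx":-0.02,"dy":0,"dz":0.97},{"jaw":1,"dx":-0.02,"dy":0,"dz":0.97},{"jaw":0.3,"dx":-0.02,"dy":0,"dz":0.97},{"jaw":0,"dx":-0.02,"dy":0,"dz":0.97},{"jaw":0,"dx":-0.02,"dy":0,"dz":0.97},{"jaw":-0.2,"dx":-0.02,"dy":0,"dz":0.97},{"jaw":-0.2,"dx":-0.02,"dy":0,"dz":0.97},{"jaw":-0.2,"dx":-0.02,"dy":0,"dz":0.97},{"jaw":-0.2,"dx":-0.02,"dy":0,"dz":0.97},{"jaw":-0.2,"dx":-0.02,"dy":0,"dz":0.97}]' 50
python3 g.py .5892 .0609 .18 3.8
```

```text
az 4.3 q6 0.10 t 2.4 tcp [0.6323 0.1877 0.3362] units dx,dy,dz [-1.027 -0.437  0.01 ] spin 0.005 width mm 85.0 grip 0.0 F [ 0.1 -0.1 -0.6]invalid input at $[0]: expected keys jaw, dx, dy, dz, spin
```

All keys are required in each row.

```bash
python3 -m creep '[{"jaw":1,"dx":-0.02,"dy":0,"dz":0.3,"spin":0},{"jaw":1,"dx":-0.02,"dy":0,"dz":0.6,"spin":0},{"jaw":1,"dx":-0.02,"dy":0,"dz":0.8,"spin":0},{"jaw":1,"dx":-0.02,"dy":0,"dz":0.9,"spin":0},{"jaw":1,"dx":-0.02,"dy":0,"dz":0.97,"spin":0},{"jaw":1,"dx":-0.02,"dy":0,"dz":0.97,"spin":0},{"jaw":0.3,"dx":-0.02,"dy":0,"dz":0.97,"spin":0},{"jaw":0,"dx":-0.02,"dy":0,"dz":0.97,"spin":0},{"jaw":0,"dx":-0.02,"dy":0,"dz":0.97,"spin":0},{"jaw":-0.2,"dx":-0.02,"dy":0,"dz":0.97,"spin":0},{"jaw":-0.2,"dx":-0.02,"dy":0,"dz":0.97,"spin":0},{"jaw":-0.2,"dx":-0.02,"dy":0,"dz":0.97,"spin":0},{"jaw":-0.2,"dx":-0.02,"dy":0,"dz":0.97,"spin":0}]' 50
python3 g.py .5892 .0609 .18 3.8
```

```text
time_s: 3.7
tcp_pos: [0.6336, 0.1848, 0.2221]
tcp_rot: [0.001, 0.681, 0.732, 0.001]
wrist_force: [-0.8, 0.1, 6.6]
width: 0.527
grip_force: 50.7
az 4.1 q6 0.10 t 3.7 tcp [0.6336 0.1848 0.2221] units dx,dy,dz [-1.003 -0.44  -0.943] spin 0.003 width mm 44.8 grip 50.7 F [-0.8  0.1  6.6]
```

```bash
python3 -m creep '[{"jaw":-0.2,"dx":0,"dy":0,"dz":-0.15,"spin":0},{"jaw":-0.2,"dx":0,"dy":0,"dz":-0.45,"spin":0},{"jaw":-0.2,"dx":0,"dy":0,"dz":-0.75,"spin":0},{"jaw":-0.2,"dx":-0.2,"dy":-0.09,"dz":-0.94,"spin":0},{"jaw":-0.2,"dx":-0.4,"dy":-0.18,"dz":-0.94,"spin":0},{"jaw":-0.2,"dx":-0.6,"dy":-0.27,"dz":-0.94,"spin":0},{"jaw":-0.2,"dx":-0.8,"dy":-0.36,"dz":-0.94,"spin":0},{"jaw":-0.2,"dx":-0.93,"dy":-0.41,"dz":-0.94,"spin":0},{"jaw":-0.2,"dx":-1,"dy":-0.44,"dz":-0.94,"spin":0},{"jaw":-0.2,"dx":-1,"dy":-0.44,"dz":-0.94,"spin":0},{"jaw":-0.2,"dx":-1,"dy":-0.44,"dz":-0.94,"spin":0}]' 50
python3 g.py .5892 .0609 .067 3.8
python3 - <<'E'
from h import *
import pickle
a=snap("scene")
pickle.dump(a,open("a.pkl","wb"));o=manip.observe()["tcp_pos"]
# expected jar underside centre, and its left/right silhouette at underside
zb=o[2]-.155-.064
T=np.array(a["world_from_camera"]);r=T[:3,0]
print("bottom exp",o.round(4),zb,[((proj(a,[o[0],o[1],zb]+k*.025*r)-[320,120])*5).round(0) for k in(-1,0,1)],"well exp",((proj(a,[.5892,.0609,.052])-[320,120])*5).round())
cv2.imwrite("pics/a.png",cv2.resize(a["color"][120:240,320:480,::-1],None,fx=5,fy=5,interpolation=cv2.INTER_CUBIC))
E
```

```text
time_s: 4.8
tcp_pos: [0.589, 0.0616, 0.3329]
tcp_rot: [-0.0, 0.681, 0.732, 0.0]
wrist_force: [0.2, -0.5, -1.3]
width: 0.526
grip_force: 51.8
az 4.1 q6 -0.09 t 4.8 tcp [0.589  0.0616 0.3329] units dx,dy,dz [-0.006  0.001  0.924] spin 0.003 width mm 44.7 grip 51.8 F [ 0.2 -0.5 -1.3]
bottom exp [0.589  0.0618 0.3328] 0.11378612308729066 [array([215., 330.]), array([281., 330.]), array([348., 331.])] well exp [270. 450.]
```

View pics/a.png

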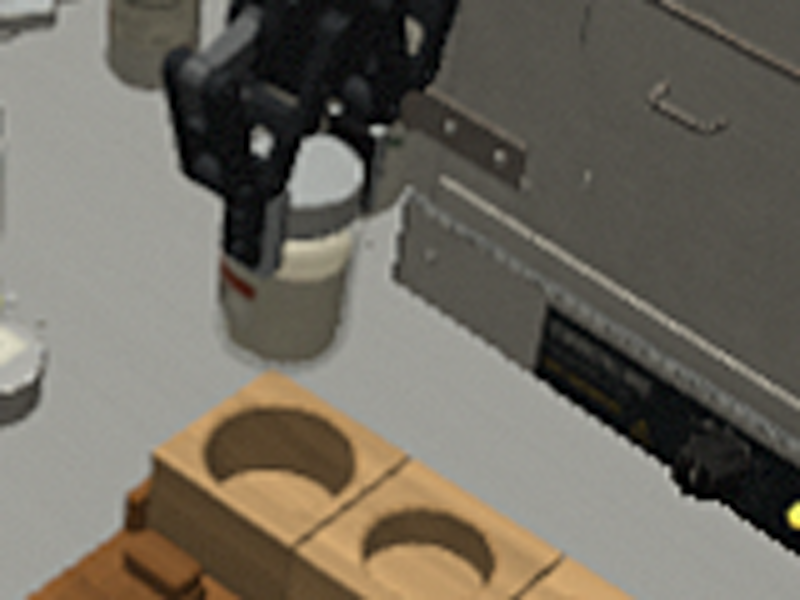

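Run:
```python
from h import *
import pickle
a=pickle.load(open("a.pkl","rb")); c=lambda u,v:((u+.5)/5+320-.5,(v+.5)/5+120-.5)
for p in((272,373),(153,457),(410,457),(300,545),(281,459)): print(p,at(a,c(*p),.052).round(4))
T=np.array(a["world_from_camera"])
def sil(x,y,z,r):
    th=np.linspace(0,2*np.pi,60); q=np.array([(proj(a,[x+r*np.cos(t),y+r*np.sin(t),z])-[320-.5,120-.5])*5-.5 for t in th]); return np.r_[q.min(0),q.max(0)].round()
print("cap top L,T,R,B",sil(.589,.0618,.1907,.0225)); print("base",sil(.589,.0618,.1107,.025),"well",sil(.5892,.0609,.052,.03))
```

```text
(272, 373) [0.6221 0.0942 0.052 ]
(153, 457) [0.5513 0.0886 0.052 ]
(410, 457) [0.6294 0.0244 0.052 ]
(300, 545) [0.562 0.018 0.052]
(281, 459) [0.5894 0.0559 0.052 ]
cap top L,T,R,B [238. 130. 366. 207.]
base [216. 296. 349. 383.] well [195. 401. 348. 507.]
```

The jar is held upright, its cap at (325,165) in the crop where expected. The well rim spans (206–356, 407–510). The two cameras differ by about 5 mm in y, so I'll use the mean, which both relative measurements support, and lower the jar watching the force.

```bash
python3 -m creep '[{"jaw":-0.2,"dx":-0.03,"dy":0,"dz":0.2,"spin":0},{"jaw":-0.2,"dx":-0.03,"dy":0,"dz":0.35,"spin":0},{"jaw":-0.2,"dx":-0.03,"dy":0,"dz":0.45,"spin":0},{"jaw":-0.2,"dx":-0.03,"dy":0,"dz":0.52,"spin":0},{"jaw":-0.2,"dx":-0.03,"dy":0,"dz":0.58,"spin":0},{"jaw":-0.2,"dx":-0.03,"dy":0,"dz":0.64,"spin":0},{"jaw":-0.2,"dx":-0.03,"dy":0,"dz":0.7,"spin":0},{"jaw":-0.2,"dx":-0.03,"dy":0,"dz":0.74,"spin":0},{"jaw":-0.2,"dx":-0.03,"dy":0,"dz":0.77,"spin":0},{"jaw":-0.2,"dx":-0.03,"dy":0,"dz":0.77,"spin":0}]' 50
python3 g.py .5895 .058 .0801 4.1
```

```text
time_s: 5.85
tcp_pos: [0.5889, 0.0576, 0.2398]
tcp_rot: [-0.0, 0.681, 0.732, -0.0]
wrist_force: [0.4, -0.3, -2.1]
width: 0.527
grip_force: 51.8
az 4.1 q6 -0.10 t 5.8 tcp [0.5889 0.0576 0.2398] units dx,dy,dz [0.003 0.006 0.039] spin -0.0 width mm 44.8 grip 51.8 F [ 0.4 -0.3 -2.1]
```

```bash
python3 -m creep '[{"jaw":-0.2,"dx":0,"dy":0,"dz":0.015,"spin":0},{"jaw":-0.2,"dx":0,"dy":0,"dz":0.03,"spin":0},{"jaw":-0.2,"dx":0,"dy":0,"dz":0.04,"spin":0},{"jaw":-0.2,"dx":0,"dy":0,"dz":0.045,"spin":0},{"jaw":-0.2,"dx":0,"dy":0,"dz":0.045,"spin":0}]' 50
python3 g.py .5895 .058 .0801 4.1
```

```text
time_s: 6.35
tcp_pos: [0.5891, 0.0576, 0.2352]
tcp_rot: [0.0, 0.681, 0.732, 0.0]
wrist_force: [-0.7, 0.4, -0.4]
width: 0.525
grip_force: 51.9
az 4.1 q6 -0.10 t 6.3 tcp [0.5891 0.0576 0.2352] units dx,dy,dz [0.003 0.003 0.   ] spin -0.0 width mm 44.6 grip 51.9 F [-0.7  0.4 -0.4]
```

```bash
python3 -m creep '[{"jaw":-0.2,"dx":0,"dy":0,"dz":0.005,"spin":0},{"jaw":0.2,"dx":0,"dy":0,"dz":0.005,"spin":0},{"jaw":0.6,"dx":0,"dy":0,"dz":0.005,"spin":0},{"jaw":0.8,"dx":0,"dy":0,"dz":0.005,"spin":0},{"jaw":0.8,"dx":0,"dy":0,"dz":0.005,"spin":0},{"jaw":0.8,"dx":0,"dy":0,"dz":-0.1,"spin":0},{"jaw":0.8,"dx":0,"dy":0,"dz":-0.35,"spin":0},{"jaw":0.8,"dx":0,"dy":0,"dz":-0.7,"spin":0},{"jaw":0.8,"dx":0,"dy":0,"dz":-0.9,"spin":0},{"jaw":0.8,"dx":0,"dy":0,"dz":-0.9,"spin":0}]' 50
python3 g.py .6164 .2957 .14 67
python3 - <<'E'
from h import *
import pickle
a=snap("scene");pickle.dump(a,open("b.pkl","wb"))
cv2.imwrite("pics/b.png",cv2.resize(a["color"][110:290,250:480,::-1],None,fx=3.3,fy=3.3,interpolation=cv2.INTER_CUBIC))
E
```

```text
time_s: 7.35
tcp_pos: [0.5905, 0.0576, 0.3496]
tcp_rot: [0.004, 0.681, 0.732, 0.004]
wrist_force: [0.1, 0.4, -0.2]
width: 0.9
grip_force: 0.0
az 4.1 q6 -0.10 t 7.3 tcp [0.5905 0.0576 0.3496] units dx,dy,dz [1.964 0.352 0.457] spin -0.699 width mm 76.5 grip 0.0 F [ 0.1  0.4 -0.2]
```

View pics/b.png

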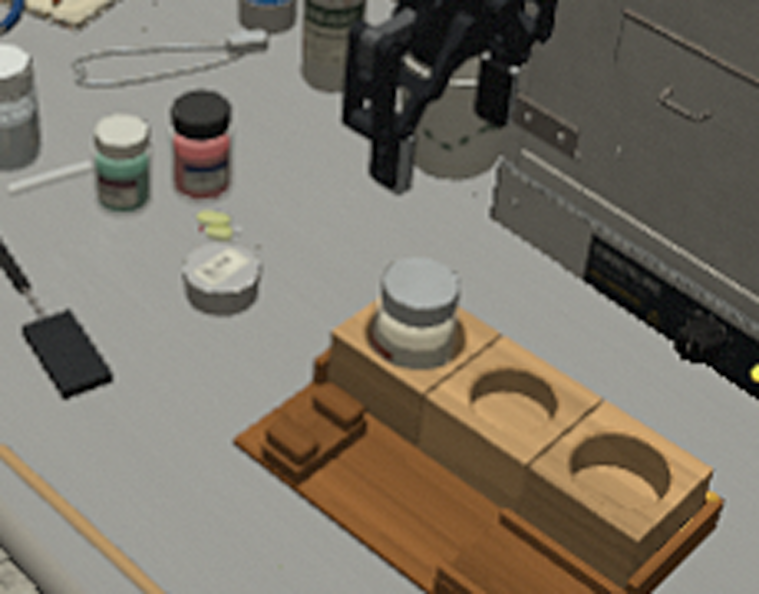

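The large jar stands upright and home in the left (widest) well at (420,310). Now the medium jar.

```bash
python3 -m creep '[{"jaw":1,"dx":0.4,"dy":0.07,"dz":0,"spin":0},{"jaw":1,"dx":0.8,"dy":0.14,"dz":0,"spin":0},{"jaw":1,"dx":1,"dy":0.18,"dz":0,"spin":0}]' 50
python3 -m creep '[{"jaw":1,"dx":0.4,"dy":0.07,"dz":0,"spin":-0.09},{"jaw":1,"dx":0.8,"dy":0.14,"dz":0,"spin":-0.18},{"jaw":1,"dx":0.96,"dy":0.17,"dz":0,"spin":-0.27},{"jaw":1,"dx":0.96,"dy":0.17,"dz":0.1,"spin":-0.36},{"jaw":1,"dx":0.96,"dy":0.17,"dz":0.2,"spin":-0.45},{"jaw":1,"dx":0.96,"dy":0.17,"dz":0.3,"spin":-0.54},{"jaw":1,"dx":0.96,"dy":0.17,"dz":0.4,"spin":-0.63},{"jaw":1,"dx":0.96,"dy":0.17,"dz":0.45,"spin":-0.7},{"jaw":1,"dx":0.96,"dy":0.17,"dz":0.45,"spin":-0.7},{"jaw":1,"dx":0.96,"dy":0.17,"dz":0.45,"spin":-0.7},{"jaw":1,"dx":0.96,"dy":0.17,"dz":0.45,"spin":-0.7}]' 50
python3 g.py .6164 .2957 .057 67
```

```text
time_s: 7.7
tcp_pos: [0.6013, 0.1814, 0.3409]
tcp_rot: [-0.001, 0.681, 0.732, -0.001]
wrist_force: [0.4, -1.0, -0.8]
width: 1.002
grip_force: 0.0
time_s: 8.8
tcp_pos: [0.6142, 0.2952, 0.2889]
tcp_rot: [0.0, 0.199, 0.98, -0.0]
wrist_force: [0.3, -0.4, -0.4]
width: 1.002
grip_force: 0.0
az 67.0 q6 -0.83 t 8.8 tcp [0.6142 0.2952 0.2889] units dx,dy,dz [-0.015  0.011  0.641] spin 0.0 width mm 85.2 grip 0.0 F [ 0.3 -0.4 -0.4]
```

```bash
python3 -m creep '[{"jaw":1,"dx":-0.015,"dy":0.01,"dz":0.2,"spin":0},{"jaw":1,"dx":-0.015,"dy":0.01,"dz":0.4,"spin":0},{"jaw":1,"dx":-0.015,"dy":0.01,"dz":0.55,"spin":0},{"jaw":1,"dx":-0.015,"dy":0.01,"dz":0.64,"spin":0},{"jaw":1,"dx":-0.015,"dy":0.01,"dz":0.64,"spin":0},{"jaw":1,"dx":-0.015,"dy":0.01,"dz":0.64,"spin":0},{"jaw":0.3,"dx":-0.015,"dy":0.01,"dz":0.64,"spin":0},{"jaw":0,"dx":-0.015,"dy":0.01,"dz":0.64,"spin":0},{"jaw":-0.3,"dx":-0.015,"dy":0.01,"dz":0.64,"spin":0},{"jaw":-0.3,"dx":-0.015,"dy":0.01,"dz":0.64,"spin":0},{"jaw":-0.3,"dx":-0.015,"dy":0.01,"dz":0.64,"spin":0},{"jaw":-0.3,"dx":-0.015,"dy":0.01,"dz":0.64,"spin":0},{"jaw":-0.3,"dx":-0.015,"dy":0.01,"dz":0.64,"spin":0}]' 50
python3 g.py .599 -.0885 .17 4
```

```text
time_s: 10.1
tcp_pos: [0.6167, 0.2959, 0.2138]
tcp_rot: [0.001, 0.199, 0.98, 0.001]
wrist_force: [-1.5, 1.4, 6.0]
width: 0.483
grip_force: 50.4
az 67.1 q6 -0.83 t 10.1 tcp [0.6167 0.2959 0.2138] units dx,dy,dz [-1.112 -3.007 -0.929] spin 0.701 width mm 41.0 grip 50.4 F [-1.5  1.4  6. ]
```

```bash
python3 -m creep '[{"jaw":-0.3,"dx":0,"dy":0,"dz":-0.15,"spin":0},{"jaw":-0.3,"dx":0,"dy":0,"dz":-0.5,"spin":0},{"jaw":-0.3,"dx":0,"dy":0,"dz":-0.85,"spin":0},{"jaw":-0.3,"dx":-0.07,"dy":-0.2,"dz":-1,"spin":0},{"jaw":-0.3,"dx":-0.17,"dy":-0.45,"dz":-1,"spin":0},{"jaw":-0.3,"dx":-0.27,"dy":-0.75,"dz":-1,"spin":0},{"jaw":-0.3,"dx":-0.37,"dy":-1,"dz":-1,"spin":0}]' 50
python3 -m creep '[{"jaw":-0.3,"dx":-0.12,"dy":-0.33,"dz":0,"spin":0},{"jaw":-0.3,"dx":-0.25,"dy":-0.66,"dz":0,"spin":0},{"jaw":-0.3,"dx":-0.37,"dy":-1,"dz":0,"spin":0}]' 50
python3 -m creep '[{"jaw":-0.3,"dx":-0.12,"dy":-0.33,"dz":0,"spin":0.09},{"jaw":-0.3,"dx":-0.25,"dy":-0.66,"dz":0,"spin":0.18},{"jaw":-0.3,"dx":-0.37,"dy":-0.9,"dz":0,"spin":0.27},{"jaw":-0.3,"dx":-0.37,"dy":-1,"dz":0,"spin":0.36},{"jaw":-0.3,"dx":-0.37,"dy":-1,"dz":0,"spin":0.45},{"jaw":-0.3,"dx":-0.37,"dy":-1,"dz":0,"spin":0.54},{"jaw":-0.3,"dx":-0.37,"dy":-1,"dz":0,"spin":0.63},{"jaw":-0.3,"dx":-0.37,"dy":-1,"dz":0,"spin":0.7},{"jaw":-0.3,"dx":-0.37,"dy":-1,"dz":0,"spin":0.7},{"jaw":-0.3,"dx":-0.37,"dy":-1,"dz":0,"spin":0.7}]' 50
python3 g.py .599 -.0885 .0808 4
python3 - <<'E'
from h import *
import pickle
a=snap("scene");t=snap("top");pickle.dump((a,t),open("c.pkl","wb"))
im=np.hstack([cv2.resize(a["color"][140:300,340:480],None,fx=2.8,fy=2.8,interpolation=cv2.INTER_CUBIC),cv2.resize(t["color"][110:270,330:470],None,fx=2.8,fy=2.8,interpolation=cv2.INTER_CUBIC)])
cv2.imwrite("pics/c.png",im[:,:,::-1])
o=manip.observe()["tcp_pos"]
def sil(x,y,z,r):
    q=np.array([(proj(a,[x+r*np.cos(t),y+r*np.sin(t),z])-[340-.5,140-.5])*2.8-.5 for t in np.linspace(0,6.28,60)]); return np.r_[q.min(0),q.max(0)].round()
zb=o[2]-.2138
print("cap",sil(o[0],o[1],zb+.071,.0205),"base",sil(o[0],o[1],zb,.023),"well",sil(.599,-.0885,.052,.0275))
E
```

```text
time_s: 10.8
tcp_pos: [0.6099, 0.1663, 0.3329]
tcp_rot: [0.0, 0.198, 0.98, -0.0]
wrist_force: [0.0, 0.4, -2.3]
width: 0.482
grip_force: 51.1
time_s: 11.1
tcp_pos: [0.6041, 0.0384, 0.3327]
tcp_rot: [0.0, 0.198, 0.98, -0.0]
wrist_force: [0.3, -0.2, -1.2]
width: 0.483
grip_force: 51.2
time_s: 12.1
tcp_pos: [0.5987, -0.0878, 0.3324]
tcp_rot: [0.0, 0.681, 0.733, -0.0]
wrist_force: [-0.3, 1.0, -0.9]
width: 0.482
grip_force: 51.1
az 4.2 q6 -0.34 t 12.1 tcp [ 0.5987 -0.0878  0.3324] units dx,dy,dz [-0.006  0.002  0.805] spin 0.002 width mm 41.0 grip 51.1 F [-0.3  1.  -0.9]
cap [275. 132. 348. 180.] base [250. 216. 327. 271.] well [227. 283. 314. 349.]
```

View pics/c.png

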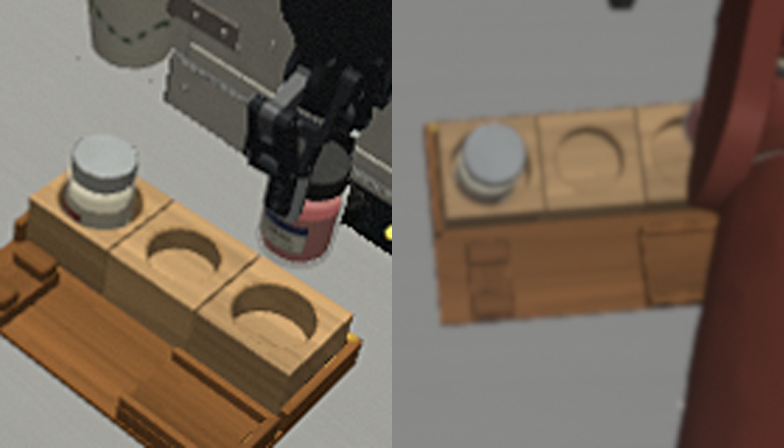

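```bash
python3 -m creep '[{"jaw":-0.3,"dx":-0.003,"dy":0,"dz":0.2,"spin":0},{"jaw":-0.3,"dx":-0.003,"dy":0,"dz":0.4,"spin":0},{"jaw":-0.3,"dx":-0.003,"dy":0,"dz":0.5,"spin":0},{"jaw":-0.3,"dx":-0.003,"dy":0,"dz":0.55,"spin":0},{"jaw":-0.3,"dx":-0.003,"dy":0,"dz":0.58,"spin":0},{"jaw":-0.3,"dx":-0.003,"dy":0,"dz":0.6,"spin":0},{"jaw":-0.3,"dx":-0.003,"dy":0,"dz":0.6,"spin":0}]' 50
python3 g.py .599 -.0885 .0808 4
python3 - <<'E'
from h import *
import pickle
a=snap("scene");pickle.dump(a,open("d.pkl","wb"))
cv2.imwrite("pics/d.png",cv2.resize(a["color"][200:290,390:480,::-1],None,fx=6,fy=6,interpolation=cv2.INTER_CUBIC))
E
```

```text
time_s: 12.9
tcp_pos: [0.5992, -0.0883, 0.2608]
tcp_rot: [0.0, 0.681, 0.732, 0.0]
wrist_force: [-0.3, 0.1, -0.9]
width: 0.486
grip_force: 51.1
az 4.1 q6 -0.34 t 12.9 tcp [ 0.5992 -0.0883  0.2608] units dx,dy,dz [-0.002 -0.002  0.208] spin 0.001 width mm 41.3 grip 51.1 F [-0.3  0.1 -0.9]
```

View pics/d.png

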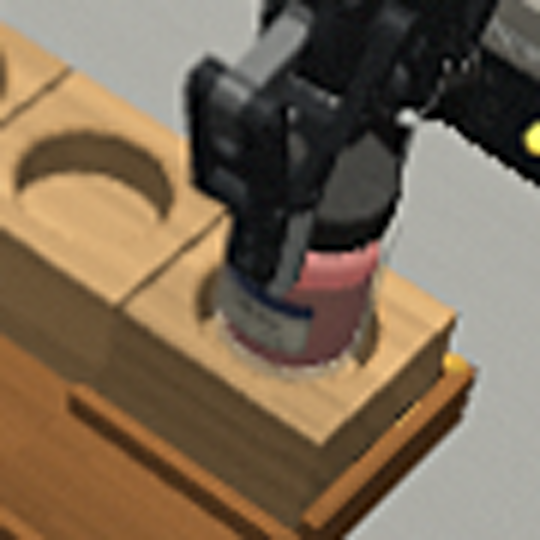

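The jar's base is just inside the right well, with gaps of 21 px on the left and 14 px on the right, no contact force and slightly near the camera side. I'll nudge it 1 mm in +y and go on.

```bash
python3 -m creep '[{"jaw":-0.3,"dx":0.009,"dy":0.003,"dz":0.02,"spin":0},{"jaw":-0.3,"dx":0.009,"dy":0.003,"dz":0.06,"spin":0},{"jaw":-0.3,"dx":0.009,"dy":0.003,"dz":0.1,"spin":0},{"jaw":-0.3,"dx":0.009,"dy":0.003,"dz":0.13,"spin":0},{"jaw":-0.3,"dx":0.009,"dy":0.003,"dz":0.16,"spin":0},{"jaw":-0.3,"dx":0.009,"dy":0.003,"dz":0.18,"spin":0},{"jaw":-0.3,"dx":0.009,"dy":0.003,"dz":0.19,"spin":0},{"jaw":-0.3,"dx":0.009,"dy":0.003,"dz":0.19,"spin":0}]' 50
python3 g.py .599 -.0885 .0808 4
```

```text
time_s: 13.75
tcp_pos: [0.5991, -0.0871, 0.2371]
tcp_rot: [-0.0, 0.681, 0.732, -0.0]
wrist_force: [-0.4, 0.5, -1.3]
width: 0.482
grip_force: 51.2
az 4.1 q6 -0.34 t 13.8 tcp [ 0.5991 -0.0871  0.2371] units dx,dy,dz [-0.012 -0.002  0.011] spin 0.001 width mm 41.0 grip 51.2 F [-0.4  0.5 -1.3]
```

```bash
python3 -m creep '[{"jaw":-0.3,"dx":0,"dy":0,"dz":0.01,"spin":0},{"jaw":-0.3,"dx":0,"dy":0,"dz":0.018,"spin":0},{"jaw":-0.3,"dx":0,"dy":0,"dz":0.018,"spin":0}]' 50
python3 -m creep '[{"jaw":-0.3,"dx":0,"dy":0,"dz":0.005,"spin":0},{"jaw":0.2,"dx":0,"dy":0,"dz":0.005,"spin":0},{"jaw":0.6,"dx":0,"dy":0,"dz":0.005,"spin":0},{"jaw":0.8,"dx":0,"dy":0,"dz":0.005,"spin":0},{"jaw":0.8,"dx":0,"dy":0,"dz":0.005,"spin":0},{"jaw":0.8,"dx":0,"dy":0,"dz":-0.1,"spin":0},{"jaw":0.8,"dx":0,"dy":0,"dz":-0.35,"spin":0},{"jaw":0.8,"dx":0,"dy":0,"dz":-0.7,"spin":0},{"jaw":0.8,"dx":0,"dy":0,"dz":-1,"spin":0},{"jaw":0.8,"dx":0,"dy":0,"dz":-1,"spin":0}]' 50
python3 g.py .5655 .318 .14 67
```

```text
time_s: 14.05
tcp_pos: [0.5994, -0.0871, 0.2358]
tcp_rot: [0.0, 0.681, 0.732, 0.0]
wrist_force: [-1.0, 1.1, 1.8]
width: 0.481
grip_force: 51.5
time_s: 15.05
tcp_pos: [0.6008, -0.0875, 0.364]
tcp_rot: [0.006, 0.681, 0.732, 0.003]
wrist_force: [0.2, -0.9, 0.1]
width: 0.902
grip_force: 0.0
az 4.1 q6 -0.34 t 15.1 tcp [ 0.6008 -0.0875  0.364 ] units dx,dy,dz [ 3.394 -0.06   0.559] spin -0.699 width mm 76.7 grip 0.0 F [ 0.2 -0.9  0.1]
```

```bash
python3 -m creep '[{"jaw":1,"dx":0.4,"dy":0,"dz":0,"spin":0},{"jaw":1,"dx":0.8,"dy":0,"dz":0,"spin":0},{"jaw":1,"dx":1,"dy":0,"dz":0,"spin":0}]' 50
python3 -m creep '[{"jaw":1,"dx":0.4,"dy":-0.02,"dz":0,"spin":0},{"jaw":1,"dx":0.8,"dy":-0.02,"dz":0,"spin":0},{"jaw":1,"dx":1,"dy":-0.02,"dz":0,"spin":0}]' 50
python3 -m creep '[{"jaw":1,"dx":0.4,"dy":-0.04,"dz":0,"spin":-0.09},{"jaw":1,"dx":0.8,"dy":-0.04,"dz":0,"spin":-0.18},{"jaw":1,"dx":1,"dy":-0.04,"dz":0,"spin":-0.27},{"jaw":1,"dx":1,"dy":-0.04,"dz":0.1,"spin":-0.36},{"jaw":1,"dx":1,"dy":-0.04,"dz":0.2,"spin":-0.45},{"jaw":1,"dx":1,"dy":-0.04,"dz":0.3,"spin":-0.54},{"jaw":1,"dx":1,"dy":-0.04,"dz":0.4,"spin":-0.63},{"jaw":1,"dx":1,"dy":-0.04,"dz":0.5,"spin":-0.7},{"jaw":1,"dx":1,"dy":-0.04,"dz":0.5,"spin":-0.7},{"jaw":1,"dx":1,"dy":-0.04,"dz":0.5,"spin":-0.7}]' 50
python3 g.py .5655 .318 .050 67
```

```text
time_s: 15.35
tcp_pos: [0.59, 0.0352, 0.3556]
tcp_rot: [-0.0, 0.681, 0.732, 0.0]
wrist_force: [0.2, -0.7, 0.2]
width: 1.001
grip_force: 0.0
time_s: 15.65
tcp_pos: [0.5788, 0.1551, 0.3555]
tcp_rot: [-0.0, 0.68, 0.733, 0.0]
wrist_force: [-0.7, 0.1, -0.9]
width: 1.003
grip_force: 0.0
time_s: 16.65
tcp_pos: [0.5662, 0.2715, 0.2953]
tcp_rot: [-0.0, 0.2, 0.98, -0.0]
wrist_force: [-0.1, 0.0, 0.8]
width: 0.999
grip_force: 0.0
az 67.0 q6 -0.84 t 16.6 tcp [0.5662 0.2715 0.2953] units dx,dy,dz [0.157 0.355 0.752] spin -0.0 width mm 85.0 grip 0.0 F [-0.1  0.   0.8]
```

```bash
python3 -m creep '[{"jaw":1,"dx":0.155,"dy":0.355,"dz":0,"spin":0},{"jaw":1,"dx":0.155,"dy":0.355,"dz":0,"spin":0},{"jaw":1,"dx":0.155,"dy":0.355,"dz":0.25,"spin":0},{"jaw":1,"dx":0.155,"dy":0.355,"dz":0.5,"spin":0},{"jaw":1,"dx":0.155,"dy":0.355,"dz":0.65,"spin":0},{"jaw":1,"dx":0.155,"dy":0.355,"dz":0.75,"spin":0},{"jaw":1,"dx":0.155,"dy":0.355,"dz":0.75,"spin":0},{"jaw":1,"dx":0.155,"dy":0.355,"dz":0.75,"spin":0},{"jaw":0.2,"dx":0.155,"dy":0.355,"dz":0.75,"spin":0},{"jaw":-0.1,"dx":0.155,"dy":0.355,"dz":0.75,"spin":0},{"jaw":-0.4,"dx":0.155,"dy":0.355,"dz":0.75,"spin":0},{"jaw":-0.4,"dx":0.155,"dy":0.355,"dz":0.75,"spin":0},{"jaw":-0.4,"dx":0.155,"dy":0.355,"dz":0.75,"spin":0},{"jaw":-0.4,"dx":0.155,"dy":0.355,"dz":0.75,"spin":0},{"jaw":-0.4,"dx":0.155,"dy":0.355,"dz":0.75,"spin":0}]' 50
python3 g.py .5945 -.0150 .18 4
```

```text
time_s: 18.15
tcp_pos: [0.5664, 0.3183, 0.2067]
tcp_rot: [0.001, 0.199, 0.98, 0.001]
wrist_force: [0.1, 0.9, 5.6]
width: 0.436
grip_force: 50.0
az 67.1 q6 -0.77 t 18.1 tcp [0.5664 0.3183 0.2067] units dx,dy,dz [-1.299 -2.465 -1.072] spin 0.701 width mm 37.1 grip 50.0 F [0.1 0.9 5.6]
```

```bash
python3 -m creep '[{"jaw":-0.4,"dx":0,"dy":0,"dz":-0.15,"spin":0},{"jaw":-0.4,"dx":0,"dy":0,"dz":-0.5,"spin":0},{"jaw":-0.4,"dx":0,"dy":0,"dz":-0.85,"spin":0},{"jaw":-0.4,"dx":-0.1,"dy":-0.2,"dz":-1,"spin":0},{"jaw":-0.4,"dx":-0.23,"dy":-0.45,"dz":-1,"spin":0},{"jaw":-0.4,"dx":-0.36,"dy":-0.7,"dz":-1,"spin":0},{"jaw":-0.4,"dx":-0.5,"dy":-1,"dz":-1,"spin":0}]' 50
python3 -m creep '[{"jaw":-0.4,"dx":-0.17,"dy":-0.33,"dz":0,"spin":0},{"jaw":-0.4,"dx":-0.35,"dy":-0.66,"dz":0,"spin":0},{"jaw":-0.4,"dx":-0.52,"dy":-1,"dz":0,"spin":0}]' 50
python3 -m creep '[{"jaw":-0.4,"dx":-0.1,"dy":-0.25,"dz":0,"spin":0.09},{"jaw":-0.4,"dx":-0.25,"dy":-0.46,"dz":0,"spin":0.18},{"jaw":-0.4,"dx":-0.28,"dy":-0.46,"dz":0,"spin":0.27},{"jaw":-0.4,"dx":-0.28,"dy":-0.46,"dz":0,"spin":0.36},{"jaw":-0.4,"dx":-0.28,"dy":-0.46,"dz":0,"spin":0.45},{"jaw":-0.4,"dx":-0.28,"dy":-0.46,"dz":0,"spin":0.54},{"jaw":-0.4,"dx":-0.28,"dy":-0.46,"dz":0,"spin":0.63},{"jaw":-0.4,"dx":-0.28,"dy":-0.46,"dz":0,"spin":0.7},{"jaw":-0.4,"dx":-0.28,"dy":-0.46,"dz":0,"spin":0.7},{"jaw":-0.4,"dx":-0.28,"dy":-0.46,"dz":0,"spin":0.7}]' 50
python3 g.py .5945 -.0145 .0827 4
```

```text
time_s: 18.85
tcp_pos: [0.5738, 0.1832, 0.3257]
tcp_rot: [-0.0, 0.198, 0.98, -0.0]
wrist_force: [1.5, -0.4, -1.0]
width: 0.433
grip_force: 50.2
time_s: 19.15
tcp_pos: [0.5845, 0.0476, 0.3254]
tcp_rot: [-0.0, 0.198, 0.98, -0.0]
wrist_force: [0.1, 0.6, -1.2]
width: 0.432
grip_force: 50.2
time_s: 20.15
tcp_pos: [0.5942, -0.0146, 0.3251]
tcp_rot: [-0.0, 0.681, 0.733, -0.0]
wrist_force: [-0.3, 0.4, -0.4]
width: 0.433
grip_force: 50.2
az 4.2 q6 -0.22 t 20.1 tcp [ 0.5942 -0.0146  0.3251] units dx,dy,dz [0.001 0.003 0.729] spin 0.003 width mm 36.8 grip 50.2 F [-0.3  0.4 -0.4]
```

```bash
python3 -m creep '[{"jaw":-0.4,"dx":0,"dy":0,"dz":0.2,"spin":0},{"jaw":-0.4,"dx":0,"dy":0,"dz":0.4,"spin":0},{"jaw":-0.4,"dx":0,"dy":0,"dz":0.5,"spin":0},{"jaw":-0.4,"dx":0,"dy":0,"dz":0.53,"spin":0},{"jaw":-0.4,"dx":0,"dy":0,"dz":0.53,"spin":0}]' 50
python3 g.py .5945 -.0145 .0817 4
python3 - <<'E'
from h import *
import pickle
a=snap("scene");pickle.dump(a,open("e.pkl","wb"))
cv2.imwrite("pics/e.png",cv2.resize(a["color"][175:275,350:470,::-1],None,fx=6,fy=6,interpolation=cv2.INTER_CUBIC))
E
```

```text
time_s: 20.65
tcp_pos: [0.5945, -0.0147, 0.2614]
tcp_rot: [-0.0, 0.681, 0.732, -0.0]
wrist_force: [0.7, -0.5, -0.9]
width: 0.433
grip_force: 50.2
az 4.1 q6 -0.22 t 20.6 tcp [ 0.5945 -0.0147  0.2614] units dx,dy,dz [0.001 0.    0.206] spin 0.001 width mm 36.8 grip 50.2 F [ 0.7 -0.5 -0.9]
```

View pics/e.png

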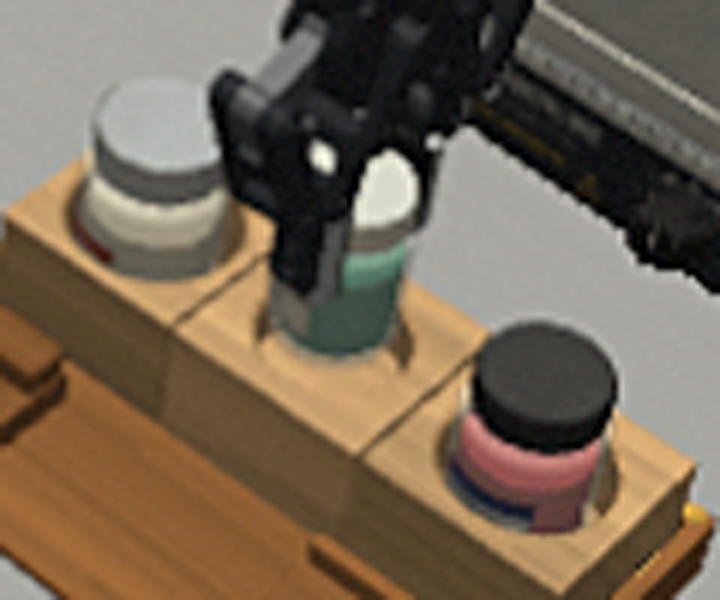

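Well rim spans x 257–410 and the jar base 272–400, so it is centred. Medium and large stand home and upright at (545,430) and (160,180). Lowering the small jar.

```bash
python3 -m creep '[{"jaw":-0.4,"dx":0,"dy":0,"dz":0.03,"spin":0},{"jaw":-0.4,"dx":0,"dy":0,"dz":0.07,"spin":0},{"jaw":-0.4,"dx":0,"dy":0,"dz":0.11,"spin":0},{"jaw":-0.4,"dx":0,"dy":0,"dz":0.14,"spin":0},{"jaw":-0.4,"dx":0,"dy":0,"dz":0.17,"spin":0},{"jaw":-0.4,"dx":0,"dy":0,"dz":0.19,"spin":0},{"jaw":-0.4,"dx":0,"dy":0,"dz":0.2,"spin":0},{"jaw":-0.4,"dx":0,"dy":0,"dz":0.208,"spin":0},{"jaw":-0.4,"dx":0,"dy":0,"dz":0.208,"spin":0}]' 50
python3 g.py .5945 -.0145 .0817 4
```

```text
time_s: 21.6
tcp_pos: [0.5946, -0.0147, 0.2368]
tcp_rot: [0.0, 0.681, 0.732, 0.0]
wrist_force: [0.1, 0.6, -1.4]
width: 0.436
grip_force: 50.2
az 4.1 q6 -0.22 t 21.6 tcp [ 0.5946 -0.0147  0.2368] units dx,dy,dz [ 0.002 -0.001  0.001] spin 0.001 width mm 37.1 grip 50.2 F [ 0.1  0.6 -1.4]
```

```bash
python3 -m creep '[{"jaw":-0.4,"dx":0,"dy":0,"dz":0.006,"spin":0},{"jaw":-0.4,"dx":0,"dy":0,"dz":0.01,"spin":0},{"jaw":-0.4,"dx":0,"dy":0,"dz":0.01,"spin":0}]' 50
python3 -m creep '[{"jaw":-0.4,"dx":0,"dy":0,"dz":0,"spin":0},{"jaw":0.2,"dx":0,"dy":0,"dz":0,"spin":0},{"jaw":0.6,"dx":0,"dy":0,"dz":0,"spin":0},{"jaw":0.7,"dx":0,"dy":0,"dz":0,"spin":0},{"jaw":0.7,"dx":0,"dy":0,"dz":0,"spin":0},{"jaw":0.7,"dx":0,"dy":0,"dz":-0.1,"spin":0},{"jaw":0.7,"dx":0,"dy":0,"dz":-0.35,"spin":0},{"jaw":0.7,"dx":0,"dy":0,"dz":-0.7,"spin":0},{"jaw":0.7,"dx":0,"dy":0,"dz":-1,"spin":0},{"jaw":0.7,"dx":0,"dy":0,"dz":-1,"spin":0}]' 80
python3 g.py .4599 .295 .12 -11
```

```text
time_s: 21.9
tcp_pos: [0.5948, -0.0148, 0.2367]
tcp_rot: [0.0, 0.681, 0.732, 0.0]
wrist_force: [-1.9, 0.3, 5.7]
width: 0.429
grip_force: 50.6
time_s: 22.9
tcp_pos: [0.5962, -0.0149, 0.364]
tcp_rot: [0.006, 0.681, 0.732, 0.004]
wrist_force: [1.0, -0.5, 0.9]
width: 0.851
grip_force: 0.0
az 4.1 q6 -0.22 t 22.9 tcp [ 0.5962 -0.0149  0.364 ] units dx,dy,dz [ 2.659 -0.958  0.721] spin 0.168 width mm 72.3 grip 0.0 F [ 1.  -0.5  0.9]
```

```bash
python3 -m creep '[{"jaw":0.4,"dx":0.33,"dy":-0.11,"dz":0,"spin":0},{"jaw":0.4,"dx":0.66,"dy":-0.23,"dz":0,"spin":0},{"jaw":0.4,"dx":1,"dy":-0.35,"dz":0,"spin":0}]' 80
python3 -m creep '[{"jaw":0.2,"dx":0.33,"dy":-0.11,"dz":0,"spin":0},{"jaw":0.2,"dx":0.66,"dy":-0.23,"dz":0,"spin":0},{"jaw":0.2,"dx":1,"dy":-0.35,"dz":0,"spin":0}]' 80
python3 -m creep '[{"jaw":0,"dx":0.33,"dy":-0.13,"dz":0.2,"spin":0.08},{"jaw":0,"dx":0.62,"dy":-0.25,"dz":0.4,"spin":0.168},{"jaw":0,"dx":0.66,"dy":-0.26,"dz":0.65,"spin":0.168},{"jaw":0,"dx":0.66,"dy":-0.26,"dz":0.65,"spin":0.168},{"jaw":0,"dx":0.66,"dy":-0.26,"dz":0.65,"spin":0.168}]' 80
python3 g.py .4595 .295 .020 -11
python3 - <<'E'
from m import *
print("S",[at(s,c3(*p),z).round(4) for p,z in(((55,287),.005),((124,394),.005),((122,450),.01),((186,424),.01),((243,515),.01),((179,535),.01))])
E
```

```text
time_s: 23.2
tcp_pos: [0.5433, 0.1028, 0.3557]
tcp_rot: [0.0, 0.682, 0.731, 0.0]
wrist_force: [0.3, 0.1, -0.5]
width: 0.7
grip_force: 0.0
time_s: 23.5
tcp_pos: [0.4926, 0.22, 0.3557]
tcp_rot: [0.0, 0.682, 0.732, 0.0]
wrist_force: [0.1, 0.6, -0.7]
width: 0.606
grip_force: 0.0
time_s: 24.0
tcp_pos: [0.4568, 0.2953, 0.2774]
tcp_rot: [-0.0, 0.772, 0.636, -0.001]
wrist_force: [0.1, 0.4, 0.6]
width: 0.507
grip_force: 0.0
az -11.0 q6 0.63 t 24.0 tcp [0.4568 0.2953 0.2774] units dx,dy,dz [0.003 0.023 0.853] spin -0.0 width mm 43.1 grip 0.0 F [0.1 0.4 0.6]
small [0.5664 0.3219 0.063 ] [0.5646 0.3144 0.063 ]
med [0.6172 0.2992 0.071 ] [0.6156 0.2922 0.071 ]
large [0.6331 0.1877 0.08  ] [0.6327 0.1824 0.08  ]
flux [0.5328 0.4201 0.082 ] [0.5349 0.4163 0.082 ]
tin [0.5565 0.2044 0.024 ] [0.559  0.2017 0.024 ]
green [0.3925 0.3687 0.063 ]
bl [0.4656 0.2461 0.01  ]
bl [0.4538 0.1831 0.01  ]
bl [0.4215 0.1889 0.01  ]
bl [0.4327 0.2531 0.01  ]
hend [0.4754 0.376  0.005 ]
hsh [0.4579 0.2856 0.005 ]
c1 [0.6229 0.098  0.052 ]
c2 [ 0.6399 -0.1198  0.052 ]
c3 [ 0.5672 -0.1242  0.052 ]
c4 [0.5514 0.0937 0.052 ]
wL [0.5892 0.0609 0.052 ]
wS [ 0.5943 -0.0124  0.052 ]
wM [ 0.599  -0.0857  0.052 ]
d1a [0.628  0.0258 0.052 ]
d1b [0.5568 0.0209 0.052 ]
d2a [ 0.6347 -0.0477  0.052 ]
d2b [ 0.5618 -0.0523  0.052 ]
cradle bed [ 0.5466 -0.052   0.03  ]
 [ 0.554  -0.1351  0.03  ]
 [ 0.4962 -0.1372  0.03  ]
 [ 0.4894 -0.0557  0.03  ]
cheek [0.538  0.0782 0.033 ]
 [0.5394 0.0457 0.033 ]
 [0.4802 0.0455 0.033 ]
 [0.4792 0.0739 0.033 ]
S [array([0.4768, 0.3737, 0.005 ]), array([0.4586, 0.2834, 0.005 ]), array([0.4335, 0.2468, 0.01  ]), array([0.4667, 0.2425, 0.01  ]), array([0.452, 0.177, 0.01 ]), array([0.4226, 0.185 , 0.01  ])]
```

```bash
python3 -m creep '[{"jaw":0,"dx":0.004,"dy":0.028,"dz":0.25,"spin":0},{"jaw":0,"dx":0.004,"dy":0.028,"dz":0.5,"spin":0},{"jaw":0,"dx":0.004,"dy":0.028,"dz":0.7,"spin":0},{"jaw":0,"dx":0.004,"dy":0.028,"dz":0.8,"spin":0},{"jaw":0,"dx":0.004,"dy":0.028,"dz":0.845,"spin":0},{"jaw":0,"dx":0.004,"dy":0.028,"dz":0.845,"spin":0},{"jaw":0,"dx":0.004,"dy":0.028,"dz":0.845,"spin":0},{"jaw":-0.5,"dx":0.004,"dy":0.028,"dz":0.845,"spin":0},{"jaw":-1,"dx":0.004,"dy":0.028,"dz":0.845,"spin":0},{"jaw":-1,"dx":0.004,"dy":0.028,"dz":0.845,"spin":0},{"jaw":-1,"dx":0.004,"dy":0.028,"dz":0.845,"spin":0},{"jaw":-1,"dx":0.004,"dy":0.028,"dz":0.845,"spin":0},{"jaw":-1,"dx":0.004,"dy":0.028,"dz":0.845,"spin":0},{"jaw":-1,"dx":0.004,"dy":0.028,"dz":0.845,"spin":0}]' 90
python3 g.py .513 -.0068 .16 3.9
```

```text
time_s: 25.4
tcp_pos: [0.4607, 0.2956, 0.1773]
tcp_rot: [0.0, 0.772, 0.636, 0.001]
wrist_force: [-2.0, -0.9, 6.1]
width: 0.074
grip_force: 88.6
az -11.0 q6 0.63 t 25.4 tcp [0.4607 0.2956 0.1773] units dx,dy,dz [-2.389  0.911 -1.148] spin -0.166 width mm 6.3 grip 88.6 F [-2.  -0.9  6.1]
```

```bash
python3 -m creep '[{"jaw":-1,"dx":0,"dy":0,"dz":-0.1,"spin":0},{"jaw":-1,"dx":0,"dy":0,"dz":-0.3,"spin":0},{"jaw":-1,"dx":0,"dy":0,"dz":-0.6,"spin":0},{"jaw":-1,"dx":0,"dy":0,"dz":-0.9,"spin":0},{"jaw":-1,"dx":-0.2,"dy":0.08,"dz":-1,"spin":0},{"jaw":-1,"dx":-0.45,"dy":0.17,"dz":-1,"spin":0},{"jaw":-1,"dx":-0.7,"dy":0.27,"dz":-1,"spin":0},{"jaw":-1,"dx":-1,"dy":0.38,"dz":-1,"spin":0}]' 90
python3 -m creep '[{"jaw":-1,"dx":-0.25,"dy":0.1,"dz":0,"spin":-0.05},{"jaw":-1,"dx":-0.5,"dy":0.2,"dz":0,"spin":-0.1},{"jaw":-1,"dx":-0.75,"dy":0.3,"dz":0,"spin":-0.15},{"jaw":-1,"dx":-1,"dy":0.38,"dz":0,"spin":-0.166},{"jaw":-1,"dx":-1,"dy":0.38,"dz":0,"spin":-0.166}]' 90
python3 g.py .5139 -.0066 .12 3.9
```

```text
time_s: 26.2
tcp_pos: [0.4818, 0.168, 0.2966]
tcp_rot: [0.0, 0.771, 0.636, 0.0]
wrist_force: [0.3, 0.8, -0.7]
width: 0.071
grip_force: 88.4
time_s: 26.7
tcp_pos: [0.504, 0.0397, 0.2964]
tcp_rot: [0.0, 0.684, 0.73, -0.0]
wrist_force: [-0.2, -0.0, -1.9]
width: 0.07
grip_force: 88.4
az 3.7 q6 -0.13 t 26.7 tcp [0.504  0.0397 0.2964] units dx,dy,dz [-0.39   0.058  0.178] spin -0.002 width mm 6.0 grip 88.4 F [-0.2 -0.  -1.9]
```

```bash
python3 -m creep '[{"jaw":-1,"dx":-0.2,"dy":0.03,"dz":0,"spin":0},{"jaw":-1,"dx":-0.39,"dy":0.058,"dz":0.15,"spin":0},{"jaw":-1,"dx":-0.39,"dy":0.058,"dz":0.35,"spin":0},{"jaw":-1,"dx":-0.39,"dy":0.058,"dz":0.45,"spin":0},{"jaw":-1,"dx":-0.39,"dy":0.058,"dz":0.5,"spin":0},{"jaw":-1,"dx":-0.39,"dy":0.058,"dz":0.5,"spin":0}]' 90
python3 g.py .5139 -.0066 .0423 3.9
python3 - <<'E'
from h import *
import pickle
a=snap("scene");pickle.dump(a,open("f.pkl","wb"))
cv2.imwrite("pics/f.png",cv2.resize(a["color"][190:320,320:480,::-1],None,fx=4.5,fy=4.5,interpolation=cv2.INTER_CUBIC))
E
```

```text
time_s: 27.3
tcp_pos: [0.5135, -0.0032, 0.2352]
tcp_rot: [-0.001, 0.682, 0.731, -0.0]
wrist_force: [-1.0, 0.4, -1.3]
width: 0.067
grip_force: 88.5
az 4.0 q6 -0.22 t 27.3 tcp [ 0.5135 -0.0032  0.2352] units dx,dy,dz [-0.029  0.002  0.316] spin 0.001 width mm 5.7 grip 88.5 F [-1.   0.4 -1.3]
```

View pics/f.png

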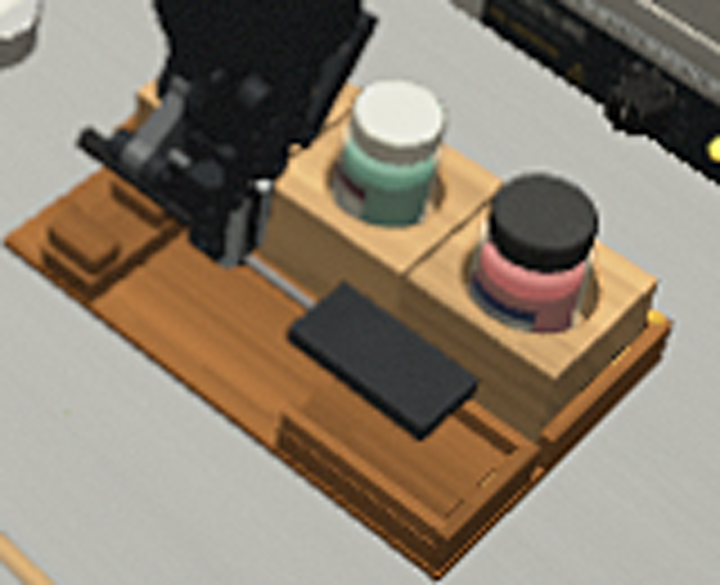

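The blade (380,360) is level and parallel, hanging about 38 mm above its bed (410,470). Lowering it.

```bash
python3 -m creep '[{"jaw":-1,"dx":-0.029,"dy":0.002,"dz":0.1,"spin":0},{"jaw":-1,"dx":-0.029,"dy":0.002,"dz":0.17,"spin":0},{"jaw":-1,"dx":-0.029,"dy":0.002,"dz":0.22,"spin":0},{"jaw":-1,"dx":-0.029,"dy":0.002,"dz":0.26,"spin":0},{"jaw":-1,"dx":-0.029,"dy":0.002,"dz":0.29,"spin":0},{"jaw":-1,"dx":-0.029,"dy":0.002,"dz":0.305,"spin":0},{"jaw":-1,"dx":-0.029,"dy":0.002,"dz":0.31,"spin":0},{"jaw":-1,"dx":-0.029,"dy":0.002,"dz":0.31,"spin":0}]' 90
python3 g.py .5139 -.0066 .0423 3.9
```

```text
time_s: 28.15
tcp_pos: [0.5145, -0.0074, 0.1989]
tcp_rot: [0.0, 0.683, 0.731, 0.0]
wrist_force: [0.4, -1.2, -1.1]
width: 0.071
grip_force: 88.5
az 3.9 q6 -0.23 t 28.1 tcp [ 0.5145 -0.0074  0.1989] units dx,dy,dz [ 0.007 -0.005  0.014] spin 0.0 width mm 6.1 grip 88.5 F [ 0.4 -1.2 -1.1]
```

```bash
python3 -m creep '[{"jaw":-1,"dx":0,"dy":0,"dz":0.008,"spin":0},{"jaw":-1,"dx":0,"dy":0,"dz":0.016,"spin":0},{"jaw":-1,"dx":0,"dy":0,"dz":0.016,"spin":0}]' 90
python3 g.py .5139 -.0066 .0423 3.9
```

```text
time_s: 28.45
tcp_pos: [0.5147, -0.0074, 0.1973]
tcp_rot: [0.0, 0.683, 0.731, 0.0]
wrist_force: [-0.9, 1.1, 0.4]
width: 0.072
grip_force: 88.8
az 3.9 q6 -0.23 t 28.4 tcp [ 0.5147 -0.0074  0.1973] units dx,dy,dz [ 0.007 -0.006  0.   ] spin 0.0 width mm 6.1 grip 88.8 F [-0.9  1.1  0.4]
```

Contact is just starting. Release slowly, then retreat.

```bash
python3 -m creep '[{"jaw":-1,"dx":0,"dy":0,"dz":0.006,"spin":0},{"jaw":-0.8,"dx":0,"dy":0,"dz":0.006,"spin":0},{"jaw":-0.6,"dx":0,"dy":0,"dz":0,"spin":0},{"jaw":-0.4,"dx":0,"dy":0,"dz":0,"spin":0},{"jaw":-0.4,"dx":0,"dy":0,"dz":0,"spin":0},{"jaw":-0.4,"dx":0,"dy":0,"dz":-0.1,"spin":0},{"jaw":-0.4,"dx":0,"dy":0,"dz":-0.4,"spin":0},{"jaw":-0.4,"dx":0,"dy":0,"dz":-0.8,"spin":0},{"jaw":-0.4,"dx":0,"dy":0,"dz":-1,"spin":0}]' 90
python3 -m creep '[{"jaw":-0.4,"dx":0.3,"dy":-0.1,"dz":-0.1,"spin":0},{"jaw":-0.4,"dx":0.6,"dy":-0.2,"dz":-0.3,"spin":0},{"jaw":-0.4,"dx":1,"dy":-0.3,"dz":-0.5,"spin":0},{"jaw":-0.4,"dx":1,"dy":-0.3,"dz":-0.5,"spin":0}]' 90
python3 -m creep '[{"jaw":-0.4,"dx":0.4,"dy":0,"dz":0,"spin":0},{"jaw":-0.4,"dx":0.8,"dy":0,"dz":0,"spin":0},{"jaw":-0.4,"dx":1,"dy":0,"dz":0,"spin":0},{"jaw":-0.4,"dx":1,"dy":0,"dz":0,"spin":0}]' 90
python3 - <<'E'
from h import *
a=snap("scene");t=snap("top")
im=np.hstack([cv2.resize(a["color"][170:320,310:480],(453,400),interpolation=cv2.INTER_CUBIC),cv2.resize(t["color"][130:235,325:470],(345,250),interpolation=cv2.INTER_CUBIC).copy() if 0 else cv2.copyMakeBorder(cv2.resize(t["color"][130:235,325:470],(345,250),interpolation=cv2.INTER_CUBIC),0,150,0,0,cv2.BORDER_CONSTANT)])
cv2.imwrite("pics/z.png",im[:,:,::-1])
cv2.imwrite("pics/zall.png",a["color"][:,:,::-1])
E
```

```text
time_s: 29.35
tcp_pos: [0.5153, -0.0075, 0.3221]
tcp_rot: [0.003, 0.683, 0.731, 0.002]
wrist_force: [2.0, -0.2, 0.9]
width: 0.3
grip_force: 0.0
time_s: 29.75
tcp_pos: [0.4696, 0.1129, 0.3815]
tcp_rot: [0.002, 0.681, 0.732, 0.003]
wrist_force: [-0.2, -0.9, -0.5]
width: 0.297
grip_force: 0.0
time_s: 30.15
tcp_pos: [0.4618, 0.2314, 0.3769]
tcp_rot: [-0.0, 0.681, 0.732, -0.0]
wrist_force: [0.7, -0.2, -0.7]
width: 0.298
grip_force: 0.0
```

View pics/z.png

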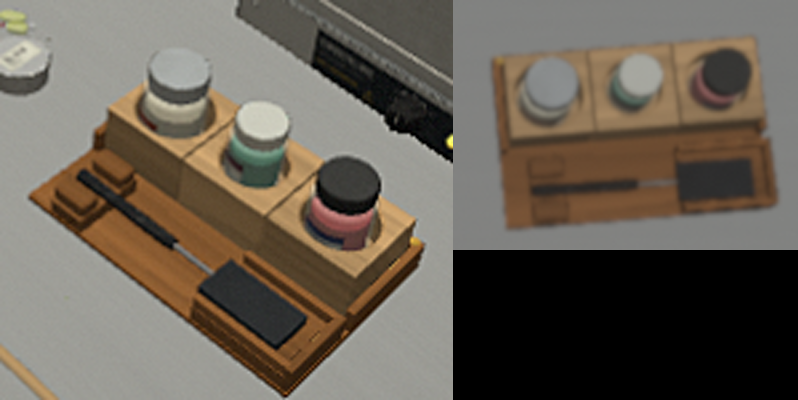

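View pics/zall.png

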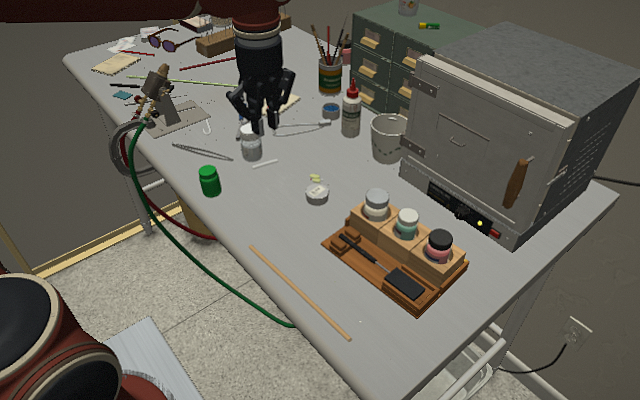

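All three jars stand home and the paddle lies in its cradle: blade in the bed at (250,300), handle between the cheeks at (95,185). The flux bottle, tin and green jar have not moved, and the gripper is clear.

```bash
python3 -c "
from bench import manip
print(manip.finish_job())"
```

```text
the job is handed in; nothing more can be done
None
```

The job is handed in at about 30 s on the clock: all three frit jars stand in the wells bored for their sizes, and the paddle lies flat in its cradle; the final pictures show this, but no verdict came back.

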